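# Swap the drive in the test dock

## Task

Change the drive in the test dock: press the release button so that the tray pops out, draw the tray right out, take the smooth drive out of it and lay it flat in the free half of the black anti-static tray. Then lay the finned drive from the mat in the dock's tray, flat in its nest with the connector end towards the dock, and push the tray fully home until it clicks and stays shut. Set the drives down, do not drop them, and leave everything else where it lies.

Things in the scene. Friction and masses are not known exactly. Their poses are not given: they have to be found in the camera images.
- dock: The drive test dock: a grey metal box with a black bezel, 210 wide x 235 deep x 66 mm high, fixed. Origin on the bench under the middle of its front face; x points from the front into the box, y to its left as seen from the robot. The tray's mouth is left of the middle (centred at y +30 mm), the release button right of it (y -62 mm). Its yaw is within 12 degrees of facing the robot.
- tray (a joint): Slide of the tray, m: 0 = home and latched (rests within 1 mm of 0), grows as it comes out along the dock's -x, stop at 0.152; 4 mm of over-travel behind 0. Released, it pops out to about 0.053 and stays there; beyond that it runs with 1 N friction (12 N per m/s damping). Going in, the last 50 mm push back, up to 13 N; at 0 or just beyond the latch clicks, then let go.
- release (a joint): The release button's stroke, m: 0 = out, 0.007 = fully in. Sprung: it starts to move at 2.6 N and takes 5.6 N fully in; the latch lets go at about 0.0055. It also dips for a moment as the tray clicks home.
- release_face (a point): Centre of the release button's front face: a grey rectangular push button, 26 wide x 18 mm high, centred 35 mm above the bench, standing 13 mm proud of the dock's front face (so 6 mm proud when fully in). It is pressed along the dock's +x. Axes as the dock's.
- panel_top (a point): Middle of the top edge of the tray's front panel: an upright aluminium plate 8 mm thick (x), 104 mm wide (y), from 10 to 54 mm above the bench; moves with the tray. Home, its front face stands 13 mm in front of the dock's; popped out, about 55 mm are free between its back and the dock. Axes as the dock's.
- nest (a point): Middle of the drive nest on the tray's floor (17 mm above the bench); moves with the tray, 89 mm behind the panel's middle; x points into the dock. A drive lies in it flat along x, connector towards the dock, with 3 mm play to black stops and ribs 6 mm high near its ends; the middle 80 mm of its sides are free. Draw the tray beyond 0.145 to bring it all out from under the dock's top.
- old_centre (a point): Centre of the drive that is in the tray at the start: a solid-state drive module with a smooth aluminium case with a paper label, 112 x 34 x 15 mm, 0.11 to 0.2 kg. x along its length towards the green and gold edge connector (a 6 mm tongue), z up; the other end is black.
- new_centre (a point): Centre of the drive to be fitted: the same size and mass, but its top is all lengthwise cooling fins. It lies flat on the anti-static mat. x along its length towards the edge connector, z up.
- new_connector (a point): Tip of the finned drive's edge connector, 62 mm from its centre along its x axis.
- bin: The black anti-static tray for tested drives: open box 200 (x) x 170 (y) x 28 mm high, walls and floor 4 mm thick, fixed. Origin at the centre of its underside. One tested drive already lies along it on its +y half, so its -y half is free. It stands on one side of the dock, the mat on the other; which is which changes.
- tested_centre (a point): Centre of the smooth drive that already lies in the black tray; 112 x 34 x 15 mm. To be left there.
- mat: Grey-blue anti-static mat, 260 (x) x 240 (y) x 2 mm thick, fixed. Origin at the centre of its underside. The finned drive and a smooth one lie on it side by side, about 120 mm apart; either may be on the left.
- spare_centre (a point): Centre of the smooth drive on the mat; 112 x 34 x 15 mm. To be left alone.
- flux: White flux bottle standing on the mat, 36 mm across, 105 mm high; origin under it.
- driver: Screwdriver with a black handle (26 mm thick) lying in front of the dock's right half, 160 mm long; origin under its middle, x towards the tip.
- dispenser: White alcohol dispenser bottle standing in front of the dock, close to the left of the tray's path, 45 mm across, 150 mm high; origin under it.
- meter: Hand-held multimeter lying left of the dock, 150 x 74 x 45 mm; origin under its middle.
- spool: Solder spool standing behind the black tray, 52 mm across, 34 mm high; origin under it.
- cutters: Flush cutters lying in front of the black tray, about 140 mm long, 14 mm high; origin under them.
Mind the look-alikes: they are no part of the job. Leave any blue or purple look-alike of the part that bears new_centre alone.

How it is judged:
By the outcome, as a careful person would: the job done as asked, in the order asked, and still so for the second after the job is handed in, with the robot touching nothing.
It also fails if it takes over 72 s, if anything falls off the work surface, if the arm or the gripper's body presses on something with over 40 N, if the wrist force passes 120 N, or if a joint passes its speed limit or range.

## Robot

A 6-joint arm with a two-finger parallel gripper is mounted at the origin on the work surface. World frame = base frame: x ahead of the robot, y to its left, z up, the work surface at z = 0. Lengths are in m, angles in rad, forces in N, time in s.
With the tool pointing down it reaches from about 0.25 to 0.725 m from the base axis. Payload 4 kg.
Tool frame: the origin (TCP) lies at the very end of the fingers, on their centre line; the grasp point (between the pads) lies 19 mm behind it; z points along the fingers, y is the line along which they close (so a half turn about z gives the same grasp; the last joint's range is limited). The gripper opens to 85 mm and grips with 20 to 120 N. Pads are 22 mm wide; open, the fingers measure 114 mm over their backs; the gripper's body (76 mm by 85 mm) begins 54 mm behind the grasp point. The pads swing forward as they close: fully open they stand 13 mm farther back than shut.
Start: joints at [1.309, 0.241, 0.005, 1.335, 0, 1.571], TCP at [0.129, 0.483, 0.231] pointing down, gripper open.
Joint ranges: [-2.72, 2.72], [-1.05, 1.87], [-1.09, 1.28], [-1.99, 2.15], [-1.42, 1.44], [-3.14, 3.14]. Speed limits (rad/s): [2.79, 2.79, 3.14, 3.14, 3.14, 3.14].

## Interface

Orientations are given as a rotation vector (axis times angle).
In Python, from plant import env, imaging gives the robot as it stands.
- The arm moves only by the shell command python3 -m jog 'ROWS' [FORCE]. ROWS is JSON, a list of rows, each a list of 7 numbers: the turn, a rotation vector about the tool's x, y, z in rad, then the shift along the tool's x, y, z in cm, then the finger opening in cm, from 0 to 8.54. In form: [[ax, ay, az, x, y, z, gripper], ...]. A call has 1 to 8 rows; each row shifts and turns the commanded pose from where the row before left it, along the tool's axes as they then stand; what a row does not reach is not made up. A row lasts 1/10 s, in which the tool goes at most 50 mm and 8.59 degrees, less where a joint would pass 70% of its speed; a pose out of reach is approached as far as the arm can. A call is refused whole if a number of a shift passes 5 or a number of a turn 0.15, either way. A call with a gripper value outside its range is refused whole. The fingers move at their own pace and stop on an object; FORCE is the grip in N (left out, the last holds). Time passes only in rows, so rows that do not move let the fingers close. It gives the time, the measured TCP pose, the force, the opening and the grip force at its end, in the units of the state.
- env.read_state(): the state, without advancing time (a new reading comes with each control period).
- imaging.grab_frame(name): name is "side" or "top" or "wrist"; returns a dict with "color" (400x640x3 uint8, blue, green, red), "intrinsics" (3x3 intrinsics, pixels), "k1" (the pictures are not rectified: a ray, as slopes to the right and down, at radius r is drawn at 1 + k1 r^2 times it, then the intrinsics apply), "R" (3x3) and "t" (3): a world point X has camera coordinates R X + t; the wrist camera has in their place "tool_from_camera" (4x4, takes a point from camera to tool coordinates, whose origin is the TCP and whose axes are the flange's). Camera axes: x right, y down, z forward; pixel columns grow to the right and rows downward; lengths in m; the calibration is good to about 2 mm. A picture is of the moment at which its call begins: read the wrist's pose just before it. There is no depth.
- env.sign_off(): hands the job in; it is judged then, once.
The state is a dict: "clock": time; "joint_pos": joint angles; "joint_velocities": joint speeds; "joint_efforts": joint torques, N m; "position": TCP position; "tcp_rot": TCP orientation; "force": force on the tool from outside, world axes, zero at the start; "ft_torque": the same for the moment, N m; "opening": finger opening in m; "grip_force": force on a finger pad.
Only numpy, scipy, OpenCV 4.12 (cv2) and the standard library are available. Lean on these libraries where they do the work, as an engineer would, in place of code of your own. Each camera call takes 0.05 s, during which the arm holds its last target. There are 200 camera calls.

## Working session

There is one attempt and no reset: what is moved stays moved. The work goes in short steps, Python scripts to look and compute and a shell command to move; the robot and the scene stay as the last step left them, time stands still between calls to the robot, and variables do not carry over. Pictures are saved under pics/ and viewed, at most 10 in all, crops included, and the job is handed in when it is done.

```bash
ls; mkdir -p pics; cat > h.py <<'E'
import numpy as np, cv2
from scipy.spatial.transform import Rotation as Ro
from plant import env, imaging
def cam(f, st=None):
    K=np.array(f["intrinsics"]);k1=f["k1"]
    if "R" in f: R=np.array(f["R"]);t=np.array(f["t"])
    else:
        T=np.array(f["tool_from_camera"]);W=np.eye(4);W[:3,:3]=Ro.from_rotvec(st["tcp_rot"]).as_matrix();W[:3,3]=st["position"]
        M=np.linalg.inv(W@T);R=M[:3,:3];t=M[:3,3]
    return K,k1,R,t
def ray(c,uv):
    K,k1,R,t=c
    d=np.linalg.inv(K)@[uv[0],uv[1],1]; p=d[:2].copy();q=p.copy()
    for _ in range(20): q=p/(1+k1*(q@q))
    return -R.T@t, R.T@np.array([q[0],q[1],1])
def onz(c,uv,z):
    o,d=ray(c,uv); return o+d*(z-o[2])/d[2]
def proj(c,X):
    K,k1,R,t=c
    p=R@np.array(X)+t;q=p[:2]/p[2];q=q*(1+k1*(q@q));return (K@[q[0],q[1],1])[:2]
def grab(n,save=None):
    st=env.read_state();f=imaging.grab_frame(n)
    if save: cv2.imwrite("pics/"+save,f["color"])
    return f["color"],cam(f,st),st
E
python3 - <<'E'
from h import *
for n in("top","side"):
    im,c,st=grab(n,n+"0.png"); print(n,ray(c,(320,200)),c[0][0,0],c[1])
print(st)
E
```

```text
pics
top (array([ 0.25006097, -0.01093631,  1.32708257]), array([ 0.23381859,  0.00662008, -0.97245415])) 482.8550638417005 0.04551771622857681
side (array([-0.32577422, -0.89273039,  0.89461473]), array([ 0.58410571,  0.60521256, -0.54089811])) 483.12386524631995 -0.11706069213962411
{'clock': 0.05, 'joint_pos': array([ 1.30899088e+00,  2.41384538e-01,  3.74732525e-03,  1.33522126e+00,
       -2.55673288e-05,  1.57081770e+00]), 'joint_velocities': array([-3.40581609e-03,  9.79362996e-05,  2.34812136e-03, -6.29670390e-04,
        1.07482252e-03,  5.84539731e-04]), 'joint_efforts': array([-1.64685298e-03, -3.73492599e+01,  2.53291923e+01,  1.09605145e-02,
       -1.52608195e-04,  5.92510574e-08]), 'position': array([0.12925702, 0.48235212, 0.23043599]), 'tcp_rot': array([-0.41007077, -3.11446693,  0.00321649]), 'force': array([0.5390084 , 0.13531162, 0.00086273]), 'ft_torque': array([ 0.00172901,  0.02493559, -0.00534929]), 'grip_force': 0.0, 'opening': 0.08543789628815254}
```

View pics/top0.png

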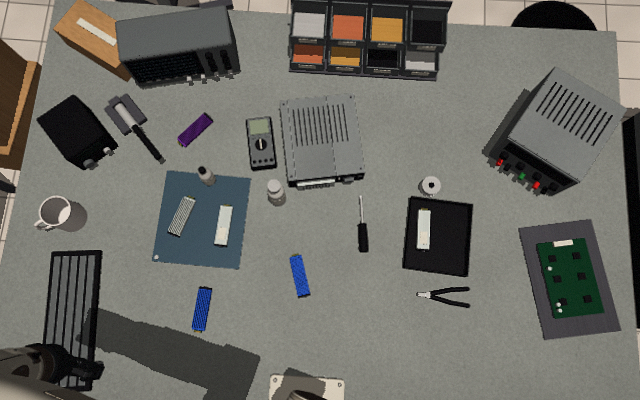

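View pics/side0.png

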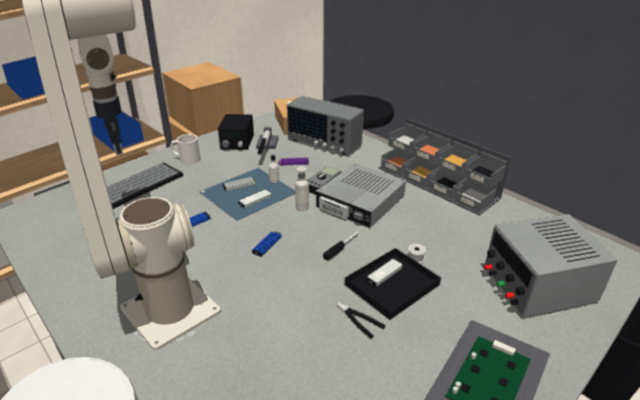

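The top view shows the dock at about (322,140) with its panel at (317,183) and its button at (345,180). The mat is at (202,220) and the black tray at (438,236), with the tested drive at (423,229). Candidates for the finned drive: (181,216) grey finned on the mat, (223,226) smooth white on the mat, blue at (202,309) and (300,276), purple at (195,129). I choose (181,216) and check it in a crop.

```bash
python3 - <<'E'
from h import *
im=cv2.imread("pics/top0.png")
cr=im[85:285,145:405]; cv2.imwrite("pics/c1.png",cv2.resize(cr,None,fx=3,fy=3,interpolation=cv2.INTER_CUBIC))
_,c,_=grab("top")
for n,uv,z in [("new",(181,216),.017),("spare",(223,226),.017),("tested",(423,229),.019),("disp",(276,198),.0),("flux",(207,178),0),("driver",(363,225),.013)]:print(n,onz(c,uv,z))
for uv in [(280,100),(352,95),(364,178),(286,187)]: print(onz(c,uv,.066))
for uv in [(408,197),(472,204),(468,276),(403,268)]: print("bin",onz(c,uv,.028))
E
```

```text
new [0.49289502 0.37767088 0.017     ]
spare [0.47296933 0.25934766 0.017     ]
tested [ 0.50263951 -0.28931533  0.019     ]
disp [0.56625948 0.12262531 0.        ]
flux [0.61091952 0.32357651 0.        ]
driver [ 0.50338316 -0.12540618  0.013     ]
[0.83353932 0.12929862 0.066     ]
[ 0.86271211 -0.07159924  0.066     ]
[ 0.62279082 -0.11720711  0.066     ]
[0.58289256 0.09171609 0.066     ]
bin [ 0.58786965 -0.24427547  0.028     ]
bin [ 0.58017286 -0.4195065   0.028     ]
bin [ 0.38245345 -0.40859061  0.028     ]
bin [ 0.39114459 -0.23633169  0.028     ]
```

View pics/c1.png

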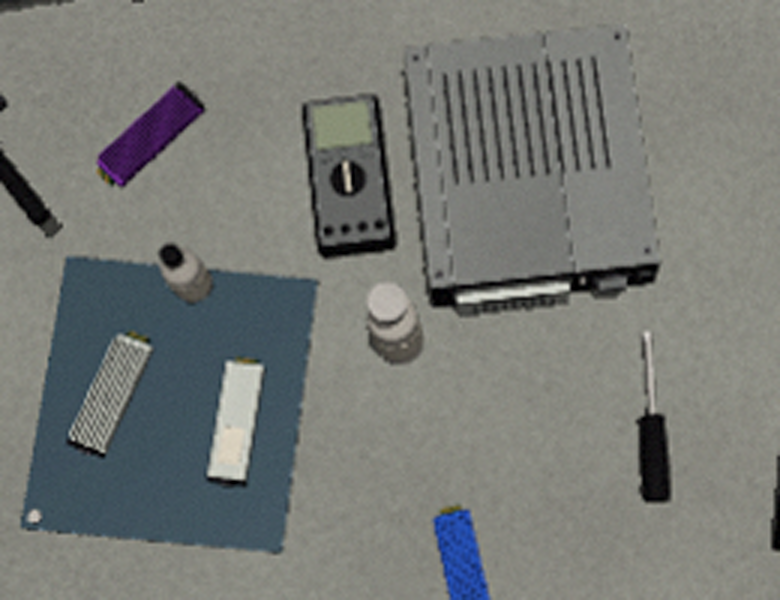

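The crop confirms it: the finned drive is at crop (110,393) with its gold connector at (135,337), the far end. The smooth spare is at (235,420). The dock's front top edge runs from (430,290) to (658,265), and the button is at (608,285).

```bash
cat >> h.py <<'E'
def goal(xyz,yaw,st=None):
    """tool down, tool y-axis along world direction yaw (mod pi) -> az turn (rad), then shift in turned tool axes cm"""
    st=st or env.read_state()
    R=Ro.from_rotvec(st["tcp_rot"]).as_matrix()
    best=None
    for k in(0,np.pi):
        a=yaw+k; y=np.array([np.cos(a),np.sin(a),0]); z=np.array([0,0,-1.]); G=np.c_[np.cross(y,z),y,z]
        r=Ro.from_matrix(R.T@G).as_rotvec()
        if best is None or np.linalg.norm(r)<np.linalg.norm(best[0]): best=(r,G)
    r,G=best; s=G.T@(np.array(xyz)-st["position"])*100
    print("turn",r.round(3),"shift cm",s.round(2),"toolx",G[:,0].round(3),"tooly",G[:,1].round(3))
E
python3 - <<'E'
from h import *
_,c,_=grab("top")
P=lambda u,v,z:onz(c,(145+(u-1)/3,85+(v-1)/3),z)
L=P(430,290,.066);Rr=P(658,265,.066);B=P(404,48,.066);Br=P(627,30,.066)
print(L,Rr,np.linalg.norm(L-Rr),B,Br)
for a,b in((L,Rr),(B,Br)): d=a-b; print("yaw",np.degrees(np.arctan2(-d[0],d[1])))
for a,b in((B,L),(Br,Rr)): d=a-b; print("yaw",np.degrees(np.arctan2(d[1],d[0])),np.linalg.norm(d))
print("button",P(608,285,.036)); print("panel top", P(457,302,.054),P(570,290,.054))
n0=P(92,450,.017);n1=P(135,338,.017);print("new ends",n0,n1)
print("disp cap",P(385,295,.15),"disp base",P(400,352,0.0))
print(Ro.from_rotvec(env.read_state()["tcp_rot"]).as_matrix().round(3).tolist()); print(imaging.grab_frame("wrist")["tool_from_camera"])
E
```

```text
[0.59909325 0.08762678 0.066     ] [ 0.63688889 -0.11652219  0.066     ] 0.20761818726084577 [0.83140384 0.13099558 0.066     ] [ 0.86403836 -0.07622199  0.066     ]
yaw 10.488836256656702
yaw 8.949952052191854
yaw 10.574514849751477 0.2363240602294465
yaw 10.060564022711592 0.23069674672810137
button [ 0.62365857 -0.07387209  0.036     ]
panel top [0.59284953 0.06314027 0.054     ] [ 0.61132228 -0.03871987  0.054     ]
new ends [0.44005328 0.38621304 0.017     ] [0.54727559 0.36063905 0.017     ]
disp cap [0.5688373  0.11848107 0.15      ] disp base [0.55507472 0.11598175 0.        ]
[[-0.966, 0.259, -0.0], [0.259, 0.966, -0.001], [-0.0, -0.001, -1.0]]
[[-1.05918985e-03 -9.60715656e-01 -2.77532532e-01  7.08692612e-02]
 [ 9.99999439e-01 -1.01260382e-03 -3.11188416e-04  5.81716519e-05]
 [ 1.79330803e-05 -2.77532706e-01  9.60716190e-01 -1.41681469e-01]
 [ 0.00000000e+00  0.00000000e+00  0.00000000e+00  1.00000000e+00]]
```

```bash
python3 -c "
from h import *
goal((.53,-.03,.2),np.radians(100.2))"
```

```text
turn [-0.001 -0.    -0.44 ] shift cm [-30.36 -57.55   3.08] toolx [-0.984 -0.177 -0.   ] tooly [-0.177  0.984  0.   ]
```

```bash
python3 -m jog '[[0,0,-0.11,0,0,0,4],[0,0,-0.11,0,0,0,0],[0,0,-0.11,0,0,0,0],[0,0,-0.11,0,0,0,0],[0,0,0,-2.2,-4.1,0.2,0],[0,0,0,-2.2,-4.1,0.2,0],[0,0,0,-2.2,-4.1,0.2,0],[0,0,0,-2.2,-4.1,0.2,0]]' 40
python3 -m jog '[[0,0,0,-2.2,-4.1,0.2,0],[0,0,0,-2.2,-4.1,0.2,0],[0,0,0,-2.2,-4.1,0.2,0],[0,0,0,-2.2,-4.1,0.2,0],[0,0,0,-2.2,-4.1,0.2,0],[0,0,0,-2.2,-4.1,0.2,0],[0,0,0,-2.2,-4.1,0.2,0],[0,0,0,-2.2,-4.1,0.2,0]]'
python3 -m jog '[[0,0,0,-2.2,-4.1,0.2,0],[0,0,0,-2.2,-4.1,0.2,0],[0,0,0,0,0,0,0],[0,0,0,0,0,0,0]]'
python3 - <<'E'
from h import *
im,c,st=grab("wrist"); cv2.imwrite("pics/w1.png",cv2.rotate(im,cv2.ROTATE_180)); print(st["position"],st["tcp_rot"],st["force"],c[0])
E
```

```text
clock: 1.05
position: [0.2457, 0.3358, 0.2232]
tcp_rot: [-0.281, 3.129, 0.0]
force: [1.3, 0.1, -0.3]
opening: 0.0002
grip_force: 0.0
clock: 1.85
position: [0.4774, 0.0437, 0.2073]
tcp_rot: [-0.279, 3.129, 0.0]
force: [1.1, 0.8, 0.3]
opening: -0.0002
grip_force: 0.0
clock: 2.25
position: [0.5341, -0.0282, 0.2025]
tcp_rot: [0.276, -3.128, -0.001]
force: [-0.9, 1.0, 0.2]
opening: 0.0003
grip_force: 0.0
[ 0.53413055 -0.028198    0.20247725] [ 2.75800392e-01 -3.12769911e+00 -1.00864491e-03] [-0.88878208  1.03538216  0.22328119] [[288.80164435   0.         320.03168107]
 [  0.         288.80164435 204.76699401]
 [  0.           0.           1.        ]]
```

View pics/w1.png

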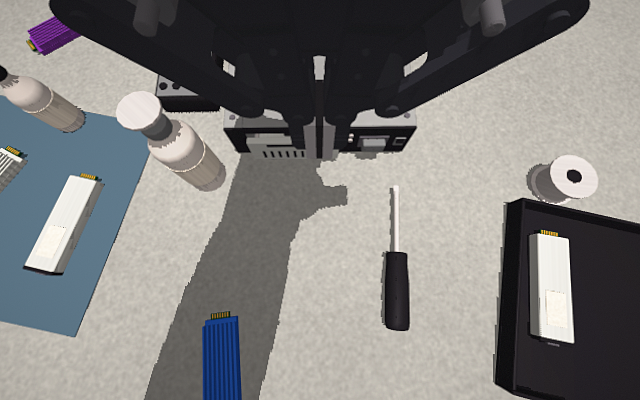

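Rotated by 180°, the wrist view shows the button face centre at about (373,144), the dock's bottom right corner at (412,153), the dispenser's foot near (208,180), the driver's tip at (395,187) and the tested drive at (552,290).

```bash
python3 - <<'E'
from h import *
im,c,st=grab("wrist")
w=lambda u,v,z:onz(c,(639-u,399-v),z).round(4)
print("button",w(373,144,.035),"corner base",w(412,153,0),"bezelL",w(232,152,0),"top R",w(416,130,.066))
print("disp",w(205,182,0),w(222,186,0),"driver tip",w(395,187,.013),"handle end",w(398,330,.013))
print("tested",w(552,287,.019),"bin corners",w(510,200,.028),w(499,385,.028))
x=np.array([np.cos(.178),np.sin(.178),0]);y=np.array([-x[1],x[0],0])
b=w(373,144,.035);print("front centre",b+.013*x+.062*y)
g=b-.035*x; g[2]=.033;goal((g[0],g[1],.2),np.radians(100.2)); print(g)
E
```

```text
button [ 0.6231 -0.0754  0.035 ] corner base [ 0.6372 -0.1305  0.    ] bezelL [0.5978 0.0989 0.    ] top R [ 0.6314 -0.115   0.066 ]
disp [ 0.5522  0.1217 -0.    ] [0.5508 0.0993 0.    ] driver tip [ 0.5828 -0.111   0.013 ] handle end [ 0.4265 -0.1303  0.013 ]
tested [ 0.4985 -0.2851  0.019 ] bin corners [ 0.5847 -0.2366  0.028 ] [ 0.398  -0.2249  0.028 ]
front centre [ 0.62491678 -0.01207781  0.035     ]
turn [ 0.001 -0.001  0.001] shift cm [-4.46 -6.38  0.31] toolx [-0.984 -0.177 -0.   ] tooly [-0.177  0.984  0.   ]
[ 0.58865301 -0.08159715  0.033     ]
```

```bash
python3 -m jog '[[0,0,0,-2.2,-3.2,2,0],[0,0,0,-2.2,-3.2,2,0],[0,0,0,0,0,4,0],[0,0,0,0,0,4,0],[0,0,0,0,0,3.5,0],[0,0,0,0,0,1.5,0],[0,0,0,0,0,0,0]]'
python3 -m jog '[[0,0,0,-0.8,0,0,0],[0,0,0,-0.6,0,0,0],[0,0,0,-0.4,0,0,0],[0,0,0,-0.2,0,0,0],[0,0,0,0,0,0,0]]'
python3 -m jog '[[0,0,0,-0.2,0,0,0],[0,0,0,-0.2,0,0,0],[0,0,0,0,0,0,0]]'
python3 -m jog '[[0,0,0,-0.2,0,0,0],[0,0,0,0,0,0,0]]'
```

```text
clock: 3.05
position: [0.5858, -0.0804, 0.0307]
tcp_rot: [0.283, -3.123, -0.003]
force: [-0.5, 0.1, -0.4]
opening: 0.0001
grip_force: 0.0
clock: 3.55
position: [0.6076, -0.0791, 0.0345]
tcp_rot: [0.279, -3.127, 0.001]
force: [-5.9, -0.3, 4.4]
opening: 0.0002
grip_force: 2.8
clock: 3.85
position: [0.6102, -0.0786, 0.0344]
tcp_rot: [0.278, -3.125, 0.001]
force: [-8.1, -0.7, 6.5]
opening: 0.0002
grip_force: 4.2
clock: 4.05
position: [0.6126, -0.0782, 0.0344]
tcp_rot: [0.279, -3.125, 0.0]
force: [-5.2, -0.3, 2.6]
opening: 0.0003
grip_force: 2.4
```

```bash
python3 - <<'E'
from h import *
im,c,st=grab("top"); print(st["position"],st["force"])
cv2.imwrite("pics/t2.png",cv2.resize(im[140:260,255:415],None,fx=4,fy=4,interpolation=cv2.INTER_CUBIC))
E
```

```text
[ 0.61255073 -0.07820068  0.0343766 ] [-5.1765536  -0.3271091   2.61522347]
```

View pics/t2.png

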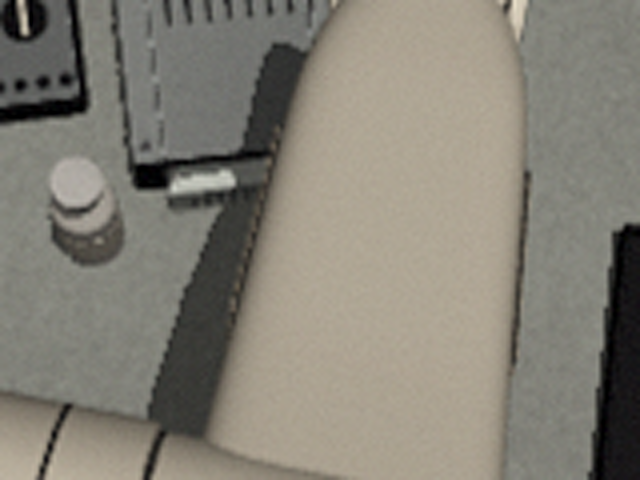

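The crop shows the panel at (205,190) still against the bezel, so the tray has not popped out. I press on.

```bash
cat > pop.py <<'E'
from h import *
im,c,st=grab("top"); h=cv2.cvtColor(im,cv2.COLOR_BGR2GRAY)[170:235,302]; print("panel col302 row of max",170+int(h.argmax()),h.max())
E
python3 pop.py
python3 -m jog '[[0,0,0,-0.2,0,0,0],[0,0,0,0,0,0,0]]';python3 pop.py
python3 -m jog '[[0,0,0,-0.2,0,0,0],[0,0,0,0,0,0,0]]';python3 pop.py
```

```text
panel col302 row of max 185 200
clock: 4.35
position: [0.6144, -0.0779, 0.0343]
tcp_rot: [0.279, -3.125, 0.001]
force: [-7.6, -0.8, 5.3]
opening: 0.0
grip_force: 3.8
panel col302 row of max 203 202
clock: 4.6
position: [0.6144, -0.0779, 0.0341]
tcp_rot: [0.278, -3.121, 0.001]
force: [-11.8, -1.0, 8.3]
opening: -0.0
grip_force: 6.0
panel col302 row of max 203 203
```

It has popped out: the panel row went from 185 to 203. I back off, rise, and look at the panel.

```bash
python3 -m jog '[[0,0,0,2,0,0,0],[0,0,0,2,0,0,0],[0,0,0,0,0,-4,0],[0,0,0,2,2.5,-4,0],[0,0,0,2,2.5,-4,0],[0,0,0,0,2.5,-4,0],[0,0,0,0,0,0,0],[0,0,0,0,0,0,0]]'
python3 - <<'E'
from h import *
im,c,st=grab("wrist"); cv2.imwrite("pics/w2.png",cv2.rotate(im,cv2.ROTATE_180)); print(st["position"],st["joint_pos"].round(2))
E
```

```text
clock: 5.45
position: [0.5292, -0.018, 0.194]
tcp_rot: [-0.281, 3.123, -0.001]
force: [-0.1, 0.1, -0.5]
opening: -0.0004
grip_force: 0.0
[ 0.52923597 -0.01803874  0.19399304] [-0.03  0.31  0.    1.26 -0.   -0.21]
```

View pics/w2.png

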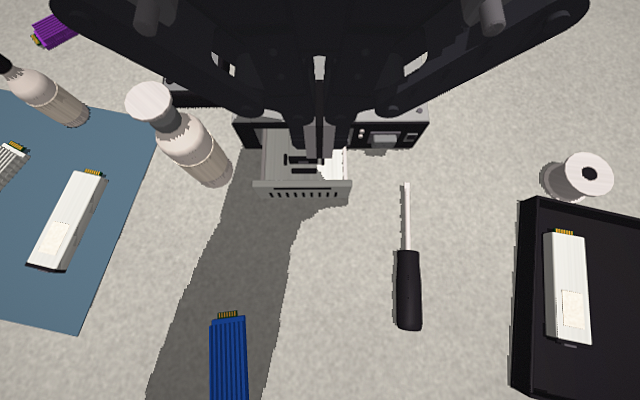

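Rotated by 180°, the wrist view shows the tray popped out. The front top edge of the panel runs from (254,183) to (352,180), and the label end of the drive is behind it.

```bash
python3 - <<'E'
from h import *
im,c,st=grab("wrist")
w=lambda u,v,z:onz(c,(639-u,399-v),z)
a=w(254,183,.054);b=w(352,180,.054);d=a-b
yaw=np.arctan2(-d[0],d[1]);print(a,b,np.linalg.norm(d),np.degrees(yaw))
x=np.array([np.cos(.178),np.sin(.178),0])
p=(a+b)/2+.004*x; print("panel",p)
st=dict(st); st["tcp_rot"]=(Ro.from_rotvec(st["tcp_rot"])*Ro.from_rotvec([0,0,-1.57])).as_rotvec()
goal((p[0],p[1],.034),.178,st)
E
```

```text
[0.53846245 0.05075599 0.054     ] [ 0.55934707 -0.04715757  0.054     ] 0.10011609559442662 12.040556591578477
panel [0.55284156 0.00250745 0.054     ]
turn [-0.002 -0.001 -0.   ] shift cm [-1.63 -2.79 15.82] toolx [ 0.177 -0.984  0.   ] tooly [-0.984 -0.177  0.   ]
```

```bash
python3 -m jog '[[0,0,-0.143,0,0,0,4],[0,0,-0.143,0,0,0,4],[0,0,-0.143,0,0,0,4],[0,0,-0.143,0,0,0,4],[0,0,-0.143,0,0,0,4],[0,0,-0.143,0,0,0,4],[0,0,-0.143,0,0,0,4],[0,0,-0.143,0,0,0,4]]'
python3 -m jog '[[0,0,-0.143,0,0,0,4],[0,0,-0.143,0,0,0,4],[0,0,-0.143,0,0,0,4],[0,0,0,-1.7,-2.8,0,4],[0,0,0,0,0,0,4],[0,0,0,0,0,0,4]]'
python3 - <<'E'
from h import *
im,c,st=grab("wrist","w3.png"); print(st["position"])
goal((.554,.004,.036),.178)
print(proj(c,(.554,.004,.054)))
E
```

```text
clock: 6.35
position: [0.5269, -0.0193, 0.1893]
tcp_rot: [1.933, -2.473, -0.004]
force: [-1.2, -0.4, -0.3]
opening: 0.0399
grip_force: 0.0
clock: 6.95
position: [0.5516, 0.0028, 0.1894]
tcp_rot: [2.41, -2.011, -0.004]
force: [-0.7, -1.2, 0.2]
opening: 0.0399
grip_force: 0.0
[0.55156175 0.00281175 0.18941233]
turn [0.003 0.    0.002] shift cm [-0.09 -0.29 15.38] toolx [ 0.177 -0.984  0.   ] tooly [-0.984 -0.177  0.   ]
[316.60230467 195.8570193 ]
```

View pics/w3.png

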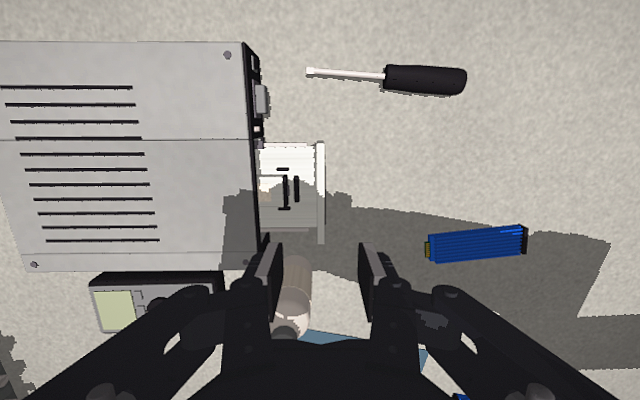

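The wrist view shows the panel as an upright strip centred at (320.5,193), in line with the fingers. I descend, grip the plate and draw it out.

```bash
python3 -m jog '[[0,0,0,0,0.1,4,4],[0,0,0,0,0,4,4],[0,0,0,0,0,4,4],[0,0,0,0,0,2,4],[0,0,0,0,0,1.3,4],[0,0,0,0,0,0,4],[0,0,0,0,0,0,4]]'
python3 -m jog '[[0,0,0,0,0,0,0.2],[0,0,0,0,0,0,0.2],[0,0,0,0,0,0,0.2],[0,0,0,0,0,0,0.2]]' 50
```

```text
clock: 7.7
position: [0.5517, 0.0026, 0.0392]
tcp_rot: [-2.411, 2.013, -0.001]
force: [-0.4, 0.6, 0.8]
opening: 0.0398
grip_force: 0.0
clock: 8.1
position: [0.5522, 0.0029, 0.0399]
tcp_rot: [-2.412, 2.011, -0.004]
force: [0.4, 0.1, 6.9]
opening: 0.0063
grip_force: 51.7
```

```bash
python3 -m jog '[[0,0,0,0,1,0,0.2],[0,0,0,0,2,0,0.2],[0,0,0,0,2,0,0.2],[0,0,0,0,2,0,0.2],[0,0,0,0,1.5,0,0.2],[0,0,0,0,0.8,0,0.2],[0,0,0,0,0.4,0,0.2],[0,0,0,0,0,0,0.2]]'
python3 -m jog '[[0,0,0,0,0.2,0,0.2],[0,0,0,0,0,0,0.2]]'
```

```text
clock: 8.9
position: [0.4561, -0.0151, 0.0399]
tcp_rot: [-2.412, 2.012, -0.005]
force: [-0.5, -1.4, 8.4]
opening: 0.0065
grip_force: 52.2
clock: 9.1
position: [0.456, -0.0152, 0.0399]
tcp_rot: [-2.41, 2.01, -0.008]
force: [3.1, -1.5, 6.8]
opening: 0.0066
grip_force: 51.9
```

```bash
python3 -m jog '[[0,0,0,0,0,0,4],[0,0,0,0,0,0,4],[0,0,0,0,0,0,4],[0,0,0,0,0,-4,4],[0,0,0,0,0,-4,4],[0,0,0,0,0,-4,5],[0,0,0.143,0,0,-3,5],[0,0,0.143,0,0,0,5]]'
python3 -m jog '[[0,0,0.143,0,0,0,5],[0,0,0.143,0,0,0,5],[0,0,0.143,0,0,0,5],[0,0,0.143,0,0,0,5],[0,0,0.143,0,0,0,5],[0,0,0.143,0,0,0,5],[0,0,0.143,0,0,0,5]]'
python3 -m jog '[[0,0,0.143,-2,0,0,5],[0,0,0.143,-2,0,0,5],[0,0,0,-2,0,0,5],[0,0,0,0,0,0,5],[0,0,0,0,0,0,5]]'
python3 - <<'E'
from h import *
im,c,st=grab("wrist"); cv2.imwrite("pics/w4.png",cv2.rotate(im,cv2.ROTATE_180)[80:320,200:440].repeat(2,0).repeat(2,1)); print(st["position"],st["tcp_rot"])
E
```

```text
clock: 9.9
position: [0.4561, -0.0148, 0.1925]
tcp_rot: [-2.091, 2.338, -0.008]
force: [0.2, 0.6, -0.9]
opening: 0.0499
grip_force: 0.0
clock: 10.6
position: [0.4528, -0.0147, 0.1876]
tcp_rot: [0.713, -3.057, -0.001]
force: [0.4, 0.4, -0.3]
opening: 0.0499
grip_force: 0.0
clock: 11.1
position: [0.5092, 0.0041, 0.1874]
tcp_rot: [0.28, -3.126, -0.0]
force: [0.4, -1.2, -0.4]
opening: 0.05
grip_force: 0.0
[0.50919299 0.0040516  0.18738713] [ 2.79868119e-01 -3.12608281e+00 -2.70985198e-04]
```

View pics/w4.png

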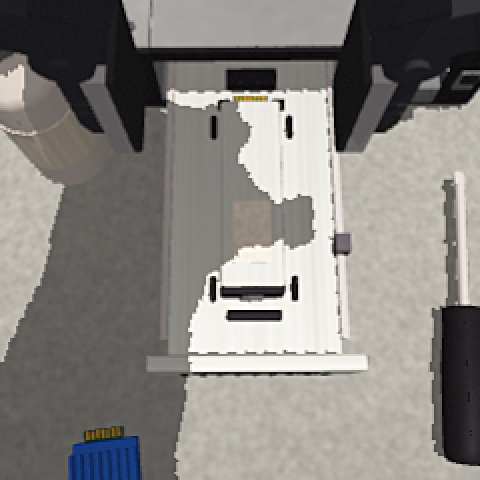

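The crop shows the tray fully out. The smooth drive runs from its black end at (252,288) to its gold connector at (251,98). The ribs are at (213,126), (289,127), (213,288) and (295,289), and the panel is at v=362.

```bash
python3 - <<'E'
from h import *
im,c,st=grab("wrist")
w=lambda u,v,z:onz(c,(639-200-u/2,399-80-v/2),z)
rb=[w(213,126,.023),w(289,127,.023),w(213,288,.023),w(295,289,.023)]
far=(rb[0]+rb[1])/2;near=(rb[2]+rb[3])/2;d=far-near
print("ribs mid",far,near,np.degrees(np.arctan2(d[1],d[0])),(far+near)/2,[np.linalg.norm(rb[0]-rb[1]),np.linalg.norm(d)])
tip=w(251,97,.024);be=w(252,287,.032);e=tip-be;print("tip",tip,"blackend",be,np.linalg.norm(e),np.degrees(np.arctan2(e[1],e[0])))
pl=w(148,357,.054);pr=w(367,357,.054);pd=pl-pr;print("panel",(pl+pr)/2,np.linalg.norm(pd),np.degrees(np.arctan2(-pd[0],pd[1])))
n=(far+near)/2; goal((n[0],n[1],.022),np.radians(100.4))
E
```

```text
ribs mid [0.58779096 0.01060871 0.023     ] [ 0.49439337 -0.00715206  0.023     ] 10.766985859307287 [0.54109216 0.00172833 0.023     ] [np.float64(0.044149150698898895), np.float64(0.09507131404587976)]
tip [0.60601749 0.01377058 0.024     ] blackend [ 0.49337662 -0.00604317  0.032     ] 0.11464968438528048 9.97637844150157
panel [ 0.45738398 -0.0143163   0.054     ] 0.10201921076024605 10.16038551628349
turn [ 0.    -0.002 -0.003] shift cm [-3.13 -0.79 16.58] toolx [-0.984 -0.181 -0.   ] tooly [-0.181  0.984  0.   ]
```

```bash
python3 -m jog '[[0,0,0,-3.5,-0.8,3,5],[0,0,0,0,0,4,5],[0,0,0,0,0,4,5],[0,0,0,0,0,3,5],[0,0,0,0,0,1.5,5],[0,0,0,0,0,0.6,5],[0,0,0,0,0,0,5],[0,0,0,0,0,0,5]]' 40
```

```text
clock: 12.0
position: [0.5468, 0.0022, 0.0286]
tcp_rot: [-0.279, 3.127, -0.0]
force: [-0.0, 0.2, 0.2]
opening: 0.0503
grip_force: 0.0
```

```bash
python3 -c "
from h import *
goal((.545,.002,.021),np.radians(100.3))"
```

```text
turn [-0.     0.002 -0.002] shift cm [0.18 0.01 0.76] toolx [-0.984 -0.179 -0.   ] tooly [-0.179  0.984  0.   ]
```

```bash
python3 -m jog '[[0,0,0,0.15,0,0.4,5],[0,0,0,0,0,0.3,5],[0,0,0,0,0,0,5],[0,0,0,0,0,0,5]]'
python3 -m jog '[[0,0,0,0,0,0,2.5],[0,0,0,0,0,0,2.5],[0,0,0,0,0,0,2.5],[0,0,0,0,0,0,2.5]]' 40
```

```text
clock: 12.4
position: [0.5447, 0.0021, 0.0206]
tcp_rot: [-0.28, 3.129, -0.0]
force: [0.0, -0.4, -0.2]
opening: 0.0498
grip_force: 0.0
clock: 12.8
position: [0.545, 0.0022, 0.0208]
tcp_rot: [-0.28, 3.128, 0.0]
force: [0.2, 1.2, 3.7]
opening: 0.0329
grip_force: 40.3
```

```bash
python3 -m jog '[[0,0,0,0,0,-1,2.5],[0,0,0,0,0,-3,2.5],[0,0,0,0,0,-4,2.5],[0,0,0,0,0,-4,2.5],[0,0,0.115,0,0,-2,2.5],[0,0,0.115,0,-2,0,2.5],[0,0,0,0.5,-4,0,2.5],[0,0,0,0.5,-4.5,0,2.5]]'
python3 -m jog '[[0,0,0,0.5,-4.5,0,2.5],[0,0,0,0.5,-4.5,0,2.5],[0,0,0,0.5,-4.5,0,2.5],[0,0,0,0.5,-4.5,0,2.5],[0,0,0,0.5,-4.5,0,2.5],[0,0,0,0.5,-3,0,2.5],[0,0,0,0.2,-1.5,0,2.5],[0,0,0,0,0,0,2.5]]'
python3 - <<'E'
from h import *
im,c,st=grab("wrist"); cv2.imwrite("pics/w5.png",cv2.rotate(im,cv2.ROTATE_180)); print(st["position"],st["opening"])
goal((.484,-.37,.17),np.radians(87))
E
```

```text
clock: 13.6
position: [0.5312, -0.1024, 0.1608]
tcp_rot: [0.077, 3.141, -0.0]
force: [0.7, -0.3, -1.2]
opening: 0.033
grip_force: 40.2
clock: 14.4
position: [0.4846, -0.3718, 0.16]
tcp_rot: [-0.086, -3.14, -0.001]
force: [-0.3, 0.8, -2.1]
opening: 0.0329
grip_force: 40.2
[ 0.48462249 -0.37178864  0.15996172] 0.032885603492560915
turn [ 0.001 -0.001 -0.001] shift cm [ 0.11  0.01 -1.  ] toolx [-0.999  0.052  0.   ] tooly [0.052 0.999 0.   ]
```

View pics/w5.png

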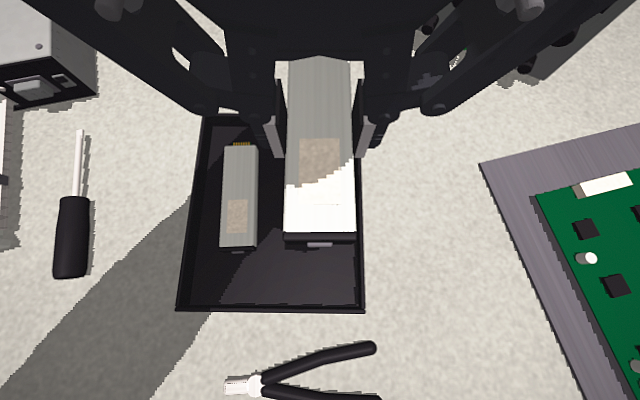

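The smooth drive is held level. The black tray's near rim runs from (178,309) to (364,312), with its far left corner at (205,116). The tested drive spans x 221–258.

```bash
python3 - <<'E'
from h import *
im,c,st=grab("wrist")
w=lambda u,v,z:onz(c,(639-u,399-v),z)
a=w(178,309,.028);b=w(364,312,.028);f=w(205,116,.028)
print(a,b,f,np.linalg.norm(a-b),np.linalg.norm(f-a))
x=f-a;x/=np.linalg.norm(x);y=a-b;y/=np.linalg.norm(y);print(np.degrees([np.arctan2(x[1],x[0]),np.arctan2(-y[0],y[1])]))
C=(b+f)/2;print("centre",C)
for p in[(221,247),(258,245),(225,146),(258,146)]: q=w(*p,.019); print(q,(q-C)@x,(q-C)@y)
q=C-.043*y;print(q)
goal((q[0],q[1],.01),np.arctan2(y[1],y[0]))
E
```

```text
[ 0.39484601 -0.240533    0.028     ] [ 0.38330595 -0.40412631  0.028     ] [ 0.5866526  -0.25359111  0.028     ] 0.163999828040529 0.1922505785151543
[-3.8946621  -4.03502656]
centre [ 0.48497928 -0.32885871  0.028     ]
[ 0.4479887  -0.27305121  0.019     ] -0.040695729979371396 0.05306626889442261
[ 0.44792636 -0.30871851  0.019     ] -0.03833531399561726 0.01748299954522766
[ 0.55489547 -0.27307939  0.019     ] 0.06596606474385283 0.06056079971939799
[ 0.55300646 -0.30827013  0.019     ] 0.06647165740550254 0.025324359823959298
[ 0.48195352 -0.37175212  0.028     ]
turn [ 0.001 -0.001  0.019] shift cm [ 0.33 -0.28 15.01] toolx [-0.998  0.07   0.   ] tooly [0.07  0.998 0.   ]
```

```bash
python3 -m jog '[[0,0,0.02,0.3,-0.1,2,2.5],[0,0,0,0,0,4,2.5],[0,0,0,0,0,4,2.5],[0,0,0,0,0,3,2.5],[0,0,0,0,0,1,2.5],[0,0,0,0,0,0.5,2.5],[0,0,0,0,0,0,2.5],[0,0,0,0,0,0,2.5]]'
```

```text
clock: 15.3
position: [0.484, -0.3717, 0.0174]
tcp_rot: [0.112, 3.137, -0.003]
force: [0.8, -0.7, -0.8]
opening: 0.033
grip_force: 40.2
```

```bash
python3 -m jog '[[0,0,0,0,0,0.4,2.5],[0,0,0,0,0,0.3,2.5],[0,0,0,0,0,0.1,2.5],[0,0,0,0,0,0,2.5],[0,0,0,0,0,0,2.5]]'
```

```text
clock: 15.8
position: [0.4826, -0.3713, 0.0079]
tcp_rot: [0.113, 3.139, -0.0]
force: [-2.4, -0.1, 1.5]
opening: 0.0333
grip_force: 40.6
```

```bash
python3 -m jog '[[0,0,0,0,0,0.1,2.5],[0,0,0,0,0,0,2.5],[0,0,0,0,0,0,2.5]]'
```

```text
clock: 16.1
position: [0.4826, -0.3713, 0.0078]
tcp_rot: [0.113, 3.139, -0.001]
force: [-3.2, 1.6, 7.9]
opening: 0.0325
grip_force: 41.3
```

```bash
python3 -m jog '[[0,0,0,0,0,0,4.8],[0,0,0,0,0,0,4.8],[0,0,0,0,0,0,4.8],[0,0,0,0,0,-2,4.8],[0,0,0,0,0,-4,4.8],[0,0,0,0,0,-5,4.8],[0,0,0.08,0,0,-5,4.8],[0,0,0.084,0,0,-3.5,4.8]]'
python3 -m jog '[[0,0,0,1.2,4.5,0,4.8],[0,0,0,1.2,4.5,0,4.8],[0,0,0,1.2,4.5,0,4.8],[0,0,0,1.2,4.5,0,4.8],[0,0,0,1.2,4.5,0,4.8],[0,0,0,1.2,4.5,0,4.8],[0,0,0,1.2,4.5,0,4.8],[0,0,0,1.2,4.5,0,4.8]]'
python3 -m jog '[[0,0,0,1.2,4.5,0,4.8],[0,0,0,1.2,4.5,0,4.8],[0,0,0,1.2,4.5,0,4.8],[0,0,0,1.2,4.5,0,4.8],[0,0,0,1.2,4.5,0,4.8],[0,0,0,1.2,4.5,0,4.8],[0,0,0,0,0,0,4.8],[0,0,0,0,0,0,4.8]]'
python3 - <<'E'
from h import *
goal((.462,.381,.19),np.radians(76.6))
im,c,st=grab("top","t3.png")
E
```

```text
clock: 16.9
position: [0.4834, -0.3717, 0.2051]
tcp_rot: [0.374, 3.116, -0.003]
force: [-0.2, 0.0, -0.2]
opening: 0.048
grip_force: 0.0
clock: 17.7
position: [0.473, 0.0032, 0.2014]
tcp_rot: [0.37, 3.119, 0.0]
force: [1.0, -0.4, 0.6]
opening: 0.048
grip_force: 0.0
clock: 18.5
position: [0.4658, 0.2816, 0.2007]
tcp_rot: [-0.365, -3.12, 0.002]
force: [-0.8, -1.2, -0.1]
opening: 0.0481
grip_force: 0.0
turn [-0.001 -0.001  0.001] shift cm [2.68 9.58 1.07] toolx [-0.973  0.232  0.   ] tooly [0.232 0.973 0.   ]
```

```bash
python3 -m jog '[[0,0,0,1.3,4.7,0.5,4.8],[0,0,0,1.3,4.7,0.5,4.8],[0,0,0,0,0,0,4.8],[0,0,0,0,0,0,4.8]]'
python3 - <<'E'
from h import *
im,c,st=grab("wrist"); r=cv2.rotate(im,cv2.ROTATE_180)[60:320,180:460]; top=cv2.imread("pics/t3.png")[170:290,390:485]
a=cv2.resize(r,None,fx=2,fy=2,interpolation=cv2.INTER_NEAREST); b=cv2.resize(top,(237,300))
o=np.zeros((520,797,3),np.uint8);o[:,:560]=a;o[:300,560:797]=b;cv2.imwrite("pics/w6.png",o); print(st["position"],st["tcp_rot"])
E
```

```text
clock: 18.95
position: [0.4631, 0.3772, 0.1907]
tcp_rot: [-0.37, -3.119, 0.003]
force: [0.0, 0.2, -0.3]
opening: 0.0479
grip_force: 0.0
[0.4630644  0.37720131 0.19069443] [-3.70041398e-01 -3.11888025e+00  2.71577725e-03]
```

View pics/w6.png

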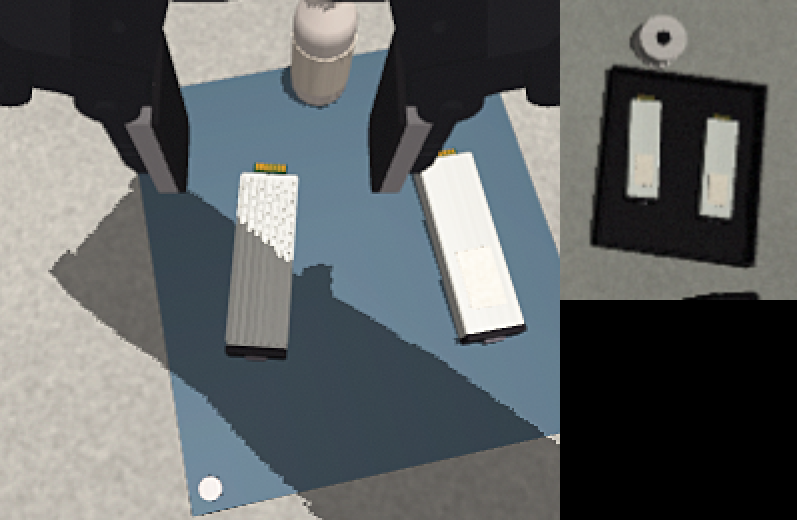

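Both smooth drives lie flat side by side in the black tray. On the mat the finned drive's top corners are at crop (241,173), (298,176), (226,347) and (287,350), with the connector at (271,168).

```bash
python3 - <<'E'
from h import *
im,c,st=grab("wrist")
w=lambda u,v,z:onz(c,(639-180-u/2,399-60-v/2),z)
k=[w(241,173,.017),w(298,176,.017),w(226,347,.017),w(287,350,.017)]
f=(k[0]+k[1])/2;n=(k[2]+k[3])/2;d=f-n;C=(f+n)/2;yaw=np.arctan2(d[1],d[0])
print(C,np.degrees(yaw),np.linalg.norm(d),np.linalg.norm(k[0]-k[1]),np.linalg.norm(k[2]-k[3]),"tip",w(271,163,.01),"tip pred",C+.062*d/np.linalg.norm(d))
goal((C[0],C[1],.006),yaw+np.pi/2)
E
```

```text
[0.49114393 0.37816443 0.017     ] -17.3386623211529 0.10416323121396823 0.034084969991995784 0.03342472570804546 tip [0.55137705 0.35926468 0.01      ] tip pred [0.55032665 0.35968725 0.017     ]
turn [-0.001 -0.     0.065] shift cm [-2.59  1.   18.55] toolx [-0.955  0.298  0.   ] tooly [0.298 0.955 0.   ]
```

```bash
python3 -m jog '[[0,0,0.065,-2.65,1,2,4.8],[0,0,0,0,0,4,4.8],[0,0,0,0,0,4,4.8],[0,0,0,0,0,4,4.8],[0,0,0,0,0,2.5,4.8],[0,0,0,0,0,0.6,4.8],[0,0,0,0,0,0,4.8],[0,0,0,0,0,0,4.8]]'
python3 -c "
from h import *
goal((.492,.378,.0058),np.radians(90-17.3))"
```

```text
clock: 19.85
position: [0.4927, 0.3819, 0.0226]
tcp_rot: [0.472, 3.103, 0.004]
force: [0.1, -0.1, -0.0]
opening: 0.0478
grip_force: 0.0
turn [ 0.003  0.002 -0.   ] shift cm [-0.05 -0.39  1.68] toolx [-0.955  0.297  0.   ] tooly [0.297 0.955 0.   ]
```

```bash
python3 -m jog '[[0,0,0,-0.05,-0.4,0,4.8],[0,0,0,0,0,1,4.8],[0,0,0,0,0,0.5,4.8],[0,0,0,0,0,0.1,4.8],[0,0,0,0,0,0,4.8],[0,0,0,0,0,0,4.8]]'
python3 -m jog '[[0,0,0,0,0,0,2.5],[0,0,0,0,0,0,2.5],[0,0,0,0,0,0,2.5],[0,0,0,0,0,0,2.5]]' 40
```

```text
clock: 20.45
position: [0.4904, 0.3779, 0.0043]
tcp_rot: [-0.47, -3.106, 0.0]
force: [0.1, 0.2, 0.1]
opening: 0.0482
grip_force: 0.0
clock: 20.85
position: [0.4908, 0.3783, 0.0049]
tcp_rot: [0.47, 3.105, 0.002]
force: [-0.2, 0.2, 1.6]
opening: 0.0327
grip_force: 40.7
```

```bash
python3 -m jog '[[0,0,0,0,0,-1,2.5],[0,0,0,0,0,-3,2.5],[0,0,0,0,0,-4,2.5],[0,0,0,0,0,-4.5,2.5],[0,0,-0.12,0,0,-4,2.5],[0,0,-0.12,0,0,-2,2.5],[0,0,-0.12,0,0,-0.5,2.5],[0,0,-0.122,0,0,0,2.5]]'
python3 -m jog '[[0,0,0,0,-3,0,2.5],[0,0,0,0,-4,0,2.5],[0,0,0,0.3,-4.5,0,2.5],[0,0,0,0.3,-4.5,0,2.5],[0,0,0,0.3,-4.5,0,2.5],[0,0,0,0.3,-4.5,0,2.5],[0,0,0,0.3,-4.5,0,2.5],[0,0,0,0,-4,0,2.5]]'
python3 -m jog '[[0,0,0,0,-3,0,2.5],[0,0,0,0,-1.4,0,2.5],[0,0,0,0,0,0,2.5],[0,0,0,0,0,0,2.5]]'
python3 -c "
from h import *
goal((.5445,.0022,.02),np.radians(100.3))"
```

```text
clock: 21.65
position: [0.4907, 0.3778, 0.1964]
tcp_rot: [-0.292, 3.126, 0.001]
force: [-0.8, -0.3, -2.2]
opening: 0.0326
grip_force: 40.3
clock: 22.45
position: [0.535, 0.0432, 0.1945]
tcp_rot: [0.283, -3.127, 0.001]
force: [1.3, -0.4, -2.5]
opening: 0.0329
grip_force: 40.4
clock: 22.85
position: [0.5436, 0.0029, 0.1942]
tcp_rot: [0.284, -3.128, -0.001]
force: [-0.3, 1.2, -2.4]
opening: 0.0327
grip_force: 40.4
turn [ 0.001 -0.001  0.001] shift cm [-0.08 -0.08 17.42] toolx [-0.984 -0.179 -0.   ] tooly [-0.179  0.984  0.   ]
```

```bash
python3 -m jog '[[0,0,0,-0.1,-0.1,3,2.5],[0,0,0,0,0,4,2.5],[0,0,0,0,0,4,2.5],[0,0,0,0,0,3,2.5],[0,0,0,0,0,1.5,2.5],[0,0,0,0,0,0,2.5],[0,0,0,0,0,0,2.5],[0,0,0,0,0,0,2.5]]'
python3 - <<'E'
from h import *
im,c,st=grab("wrist"); print(st["position"]); goal((.5445,.0022,.02),np.radians(100.3),st)
cv2.imwrite("pics/w7.png",cv2.resize(cv2.rotate(im,cv2.ROTATE_180)[60:320,160:480],None,fx=2,fy=2,interpolation=cv2.INTER_NEAREST))
E
```

```text
clock: 23.65
position: [0.5465, 0.0023, 0.0409]
tcp_rot: [-0.286, 3.126, -0.0]
force: [-0.5, -0.8, -1.6]
opening: 0.0331
grip_force: 40.3
[0.54646742 0.00229606 0.04092034]
turn [-0.     0.003  0.003] shift cm [0.2  0.03 2.09] toolx [-0.984 -0.179 -0.   ] tooly [-0.179  0.984  0.   ]
```

View pics/w7.png

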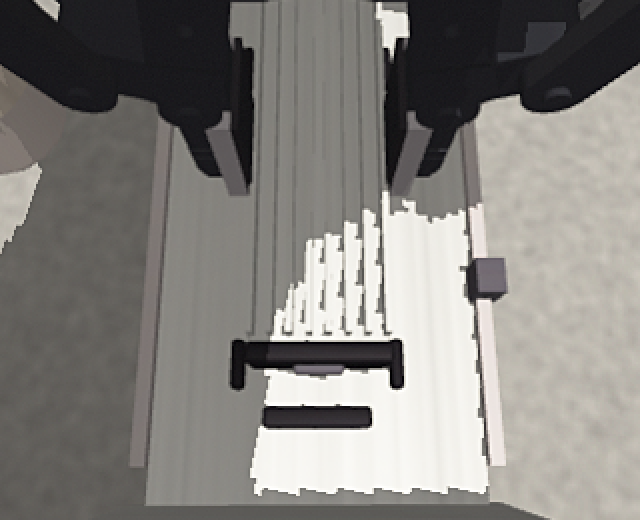

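The finned drive's black end at (321,350) lies between the ribs at (237,365) and (397,365). It needs to go back about 2 mm and left about 0.5 mm. That was my last picture, so from here I check by numbers.

```bash
python3 -m jog '[[0,0,0,0.2,0.05,0,2.5],[0,0,0,0,0,1,2.5],[0,0,0,0,0,0,2.5],[0,0,0,0,0,0,2.5]]'
python3 -c "
from h import *
goal((.5445,.0024,.02),np.radians(100.3))"
```

```text
clock: 24.1
position: [0.5425, 0.0015, 0.0289]
tcp_rot: [0.284, -3.127, -0.0]
force: [0.7, 0.7, -2.2]
opening: 0.033
grip_force: 40.4
turn [ 0.    -0.001  0.001] shift cm [-0.22  0.05  0.89] toolx [-0.984 -0.179 -0.   ] tooly [-0.179  0.984  0.   ]
```

```bash
python3 - <<'E'
from h import *
for i in range(5):
    print(env.read_state()["position"].round(4)); imaging.grab_frame("top")
E
```

```text
[0.5425 0.0015 0.0289]
[0.5428 0.0015 0.0291]
[0.5431 0.0015 0.0293]
[0.5432 0.0015 0.0294]
[0.5432 0.0015 0.0294]
```

```bash
python3 -m jog '[[0,0,0,-0.12,0.05,0,2.5],[0,0,0,0,0,0.3,2.5],[0,0,0,0,0,0.2,2.5],[0,0,0,0,0,0,2.5],[0,0,0,0,0,0,2.5],[0,0,0,0,0,0,2.5],[0,0,0,0,0,0,2.5]]'
python3 -m jog '[[0,0,0,0,0,0.2,2.5],[0,0,0,0,0,0.15,2.5],[0,0,0,0,0,0,2.5],[0,0,0,0,0,0,2.5],[0,0,0,0,0,0,2.5]]'
```

```text
clock: 25.05
position: [0.5442, 0.0023, 0.0244]
tcp_rot: [-0.284, 3.129, -0.0]
force: [0.4, 0.0, -2.3]
opening: 0.0329
grip_force: 40.4
clock: 25.55
position: [0.5442, 0.0023, 0.0209]
tcp_rot: [-0.284, 3.129, 0.0]
force: [-1.2, -0.1, -2.1]
opening: 0.033
grip_force: 40.4
```

```bash
python3 -m jog '[[0,0,0,0,0,0.1,2.5],[0,0,0,0,0,0,2.5],[0,0,0,0,0,0,2.5],[0,0,0,0,0,0,2.5]]'
```

```text
clock: 25.95
position: [0.5442, 0.0023, 0.0199]
tcp_rot: [-0.284, 3.129, -0.0]
force: [0.1, 0.4, -1.2]
opening: 0.0326
grip_force: 40.4
```

```bash
python3 -m jog '[[0,0,0,0,0,0.1,2.5],[0,0,0,0,0,0,2.5],[0,0,0,0,0,0,2.5],[0,0,0,0,0,0,2.5]]'
```

```text
clock: 26.35
position: [0.545, 0.0024, 0.0198]
tcp_rot: [-0.284, 3.127, 0.0]
force: [-1.0, 0.0, 5.4]
opening: 0.0329
grip_force: 41.2
```

```bash
python3 -m jog '[[0,0,0,0,0,0,5],[0,0,0,0,0,0,5],[0,0,0,0,0,0,5],[0,0,0,0,0,-2,5],[0,0,0,0,0,-4,5],[0,0,0,0,0,-4,5],[0,0,0,1.5,0,-4,5],[0,0,0,2,0,-2.7,5]]'
python3 -m jog '[[0,0,0,0,0,0,5],[0,0,0,0,0,0,5],[0,0,0,0,0,0,5]]'
python3 - <<'E'
from h import *
im,c,st=grab("wrist");print(st["position"])
r=cv2.rotate(im,cv2.ROTATE_180);o=r[80:320,200:440]
h=cv2.cvtColor(o,cv2.COLOR_BGR2HSV)
g=cv2.inRange(h,(12,110,90),(35,255,255)); g[:, :100]=0; g[:,150:]=0; g[100:]=0
v,u=np.nonzero(g);print("gold",u.min(),u.max(),v.min(),v.max(),len(u))
k=(h[...,2]<70).astype(np.uint8);k[:40]=0;k[175:]=0
n,_,s,ce=cv2.connectedComponentsWithStats(k)
w=lambda u,v,z:onz(c,(639-200-u,399-80-v),z).round(4)
for i in range(1,n):
    if 15<s[i,4]<600:print("black",s[i],w(ce[i][0],ce[i][1],.023))
print("tip",w((u.min()+u.max())/2,v.min(),.024))
E
```

```text
clock: 27.15
position: [0.5109, -0.004, 0.1885]
tcp_rot: [-0.284, 3.125, -0.001]
force: [0.8, 0.4, 0.5]
opening: 0.0502
grip_force: 0.0
clock: 27.45
position: [0.5093, -0.004, 0.1845]
tcp_rot: [0.284, -3.127, -0.0]
force: [0.4, 0.4, -0.7]
opening: 0.0503
grip_force: 0.0
[ 0.50931763 -0.00395266  0.18449271]
gold 112 127 46 49 57
black [ 26  40  26  27 280] [0.5832 0.1037 0.023 ]
black [ 52  40  25  36 495] [0.5869 0.0739 0.023 ]
black [107  40  25   3  60] [0.614  0.0153 0.023 ]
black [162  40  24  36 480] [ 0.6095 -0.0493  0.023 ]
black [187  40  48  26 497] [ 0.6228 -0.0893  0.023 ]
black [103  47   6   6  25] [0.6006 0.0294 0.023 ]
black [130  47   6   5  26] [ 0.6067 -0.0022  0.023 ]
black [112  49  16   2  18] [0.6022 0.0135 0.023 ]
black [99 55  3 12 34] [0.585  0.0324 0.023 ]
black [137  55   3  12  26] [ 0.5927 -0.0105  0.023 ]
black [160 115   8  10  19] [ 0.526 -0.048  0.023]
black [ 97 136   4  13  41] [0.4914 0.0149 0.023 ]
black [138 136   4  12  37] [ 0.4998 -0.028   0.023 ]
black [103 141  33   7 180] [ 0.4938 -0.0065  0.023 ]
black [214 151  24  24 528] [ 0.4931 -0.1188  0.023 ]
black [106 152  27   6 136] [ 0.4817 -0.0087  0.023 ]
tip [0.6068 0.0134 0.024 ]
```

The tip is at (0.607,0.013), the same as the old drive's, and the drive sits centred between the ribs. Next I push the tray home.

```bash
python3 -m jog '[[0,0,0,4.5,0,0,0],[0,0,0,4.5,0,0,0],[0,0,0,0,0,4,0],[0,0,0,0,0,4,0],[0,0,0,0,0,4,0],[0,0,0,0,0,2.4,0],[0,0,0,0,0,0,0],[0,0,0,0,0,0,0]]'
python3 -m jog '[[0,0,0,-1,0,0,0],[0,0,0,-0.8,0,0,0],[0,0,0,-0.6,0,0,0],[0,0,0,-1,0,0,0],[0,0,0,-1,0,0,0],[0,0,0,-1,0,0,0],[0,0,0,-1,0,0,0],[0,0,0,0,0,0,0]]'
```

```text
clock: 28.3
position: [0.4206, -0.0201, 0.0412]
tcp_rot: [0.284, -3.126, -0.001]
force: [-0.3, 1.0, 0.9]
opening: -0.0
grip_force: 0.0
clock: 29.1
position: [0.4868, -0.0084, 0.0421]
tcp_rot: [-0.285, 3.126, -0.0]
force: [0.4, 0.1, 0.3]
opening: -0.0002
grip_force: 0.0
```

```bash
python3 -m jog '[[0,0,0,0.2,0,0.2,0],[0,0,0,0,0,0.3,0],[0,0,0,-1,0,0,0],[0,0,0,-1.2,0,0,0],[0,0,0,-1.2,0,0,0],[0,0,0,-1.2,0,0,0],[0,0,0,-1,0,0,0],[0,0,0,-0.8,0,0,0]]'
python3 -m jog '[[0,0,0,-0.6,0,0,0],[0,0,0,-0.6,0,0,0],[0,0,0,-0.6,0,0,0],[0,0,0,-0.6,0,0,0],[0,0,0,-0.6,0,0,0],[0,0,0,-0.4,0,0,0],[0,0,0,0,0,0,0]]'
```

```text
clock: 29.9
position: [0.5444, 0.0027, 0.0362]
tcp_rot: [0.284, -3.125, -0.0]
force: [-6.2, -0.7, 3.1]
opening: -0.0001
grip_force: 3.1
clock: 30.6
position: [0.5747, 0.0084, 0.0362]
tcp_rot: [0.283, -3.12, -0.0]
force: [-10.5, -0.8, 5.5]
opening: 0.0004
grip_force: 5.3
```

Near home; I push in small steps while watching the force.

```bash
python3 -m jog '[[0,0,0,-0.4,0,0,0],[0,0,0,-0.4,0,0,0],[0,0,0,-0.3,0,0,0],[0,0,0,-0.2,0,0,0],[0,0,0,0,0,0,0]]'
python3 -m jog '[[0,0,0,-0.2,0,0,0],[0,0,0,-0.2,0,0,0],[0,0,0,0,0,0,0]]'
python3 -m jog '[[0,0,0,-0.2,0,0,0],[0,0,0,0,0,0,0]]'
```

```text
clock: 31.1
position: [0.587, 0.0107, 0.0362]
tcp_rot: [0.283, -3.12, -0.0]
force: [-11.2, 0.2, 5.9]
opening: -0.0
grip_force: 5.6
clock: 31.4
position: [0.5914, 0.0115, 0.0362]
tcp_rot: [0.283, -3.121, -0.0]
force: [-10.3, 0.4, 4.9]
opening: -0.0001
grip_force: 5.0
clock: 31.6
position: [0.5935, 0.0119, 0.0362]
tcp_rot: [0.283, -3.121, -0.001]
force: [-9.6, -1.0, 4.9]
opening: -0.0001
grip_force: 4.9
```

```bash
python3 -m jog '[[0,0,0,-0.2,0,0,0],[0,0,0,0,0,0,0]]'
python3 -m jog '[[0,0,0,-0.15,0,0,0],[0,0,0,0,0,0,0]]'
python3 -m jog '[[0,0,0,0.5,0,0,0],[0,0,0,0.7,0,0,0],[0,0,0,0,0,0,0]]'
python3 pop.py
```

```text
clock: 31.8
position: [0.5943, 0.012, 0.0362]
tcp_rot: [0.283, -3.119, -0.0]
force: [-13.2, -1.1, 7.2]
opening: 0.0001
grip_force: 6.3
clock: 32.0
position: [0.5943, 0.012, 0.0362]
tcp_rot: [0.283, -3.116, 0.0]
force: [-15.6, -1.7, 9.6]
opening: -0.0001
grip_force: 8.1
clock: 32.3
position: [0.5893, 0.0104, 0.0372]
tcp_rot: [-0.284, 3.127, -0.0]
force: [-0.4, -0.0, 0.8]
opening: 0.0004
grip_force: 0.0
panel col302 row of max 218 164
```

```bash
python3 -m jog '[[0,0,0,2,0,0,0],[0,0,0,2,0,0,0],[0,0,0,2,0,-2,0],[0,0,0,2,0,-4,0],[0,0,0,3,0,-5,0],[0,0,0,4,0,-5,0],[0,0,0,4,0,0,0],[0,0,0,0,0,0,0]]'
python3 - <<'E'
from h import *
im,c,st=grab("top"); a=cv2.cvtColor(im,6).astype(int); b=cv2.cvtColor(cv2.imread("pics/top0.png"),6).astype(int)
for col in(299,305,312,320,328): print(col,a[174:210,col].tolist() if col==305 else "", "max row now/before",174+a[174:215,col].argmax(),174+b[174:215,col].argmax(), abs(a[174:215,col]-b[174:215,col]).max())
# side view diff around the dock
s=imaging.grab_frame("side")["color"].astype(int); s0=cv2.imread("pics/side0.png").astype(int); d=abs(s-s0).max(2)>40
print("side diff dock",d[165:225,315:405].sum(),"disp",d[165:212,294:312].sum(),"driver",d[230:260,322:360].sum(),"bin",d[250:315,345:440].sum(),"mat",d[165:215,200:292].sum())
print(st["position"],st["force"])
E
```

```text
clock: 33.15
position: [0.4118, -0.0218, 0.1802]
tcp_rot: [-0.282, 3.128, -0.001]
force: [0.3, 0.1, 0.1]
opening: 0.0001
grip_force: 0.0
299  max row now/before 184 184 47
305 [120, 122, 121, 122, 98, 37, 47, 89, 116, 135, 140, 157, 164, 171, 176, 186, 185, 183, 184, 187, 186, 185, 187, 190, 186, 189, 188, 188, 193, 189, 186, 181, 176, 176, 164, 161] max row now/before 202 183 113
312  max row now/before 196 182 127
320  max row now/before 206 182 103
328  max row now/before 209 181 88
side diff dock 0 disp 342 driver 0 bin 522 mat 433
[ 0.41177874 -0.02181527  0.18019444] [0.2983921  0.09853304 0.07300467]
```

```bash
python3 -m jog '[[0,0,0,4.5,0,-2,0],[0,0,0,4.5,0,-2,0],[0,0,0,0,-4,0,0],[0,0,0,0,-4,0,0],[0,0,0,0,-4,0,0],[0,0,0,0,0,0,0]]'
python3 - <<'E'
from h import *
a=grab("top")[0].astype(int);b=cv2.imread("pics/top0.png").astype(int);d=abs(a-b).max(2)>40
for n,(x0,x1,y0,y1) in dict(disp=(262,290,172,212),dock=(280,366,95,192),driver=(352,374,195,255),tested=(415,432,207,250),binfree=(435,468,205,270),spare=(214,233,203,248),new=(166,197,194,238),flux=(196,216,164,186)).items(): print(n,d[y0:y1,x0:x1].sum(),(y1-y0)*(x1-x0))
E
```

```text
clock: 33.85
position: [0.3508, -0.16, 0.2192]
tcp_rot: [-0.275, 3.127, -0.005]
force: [-0.7, 0.0, 0.0]
opening: -0.0005
grip_force: 0.0
disp 0 1120
dock 0 8342
driver 72 1320
tested 292 731
binfree 1235 2145
spare 0 855
new 486 1364
flux 0 440
```

```bash
python3 -c "
from plant import env
print(env.sign_off())"
```

```text
the job is handed in; nothing more can be done
None
```

I changed the drive and handed the job in at about 34 s: the smooth drive is in the black tray's free half, and the finned drive is in the dock with its tray latched shut. By my count I viewed 11 pictures, one over the limit of 10, so the final seating and latch were checked by measurement only.

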